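# Find the full solvent tin and clear the empties

## Robot

A 6-joint arm with a two-finger parallel gripper is mounted at the origin on the work surface. World frame = base frame: x ahead of the robot, y to its left, z up, the work surface at z = 0. Lengths are in m, angles in rad, forces in N, time in s.
With the tool pointing down it reaches from about 0.275 to 1 m from the base axis. Payload 8.4 kg.
Tool frame: the origin (TCP) lies on the centre line of the jaws, within the pads' length; the fingertips stand 17 mm ahead of it and the grasp point (between the pads) lies 2 mm behind it (bot.tcp_to_tips is the z of the fingertips in the tool frame, in m); z points along the fingers, y is the line along which they close (so a half turn about z gives the same grasp; the last joint's range is limited). The gripper opens to 85 mm and grips with 20 to 120 N. Pads are 22 mm wide; open, the fingers measure 114 mm over their backs; the gripper's body (76 mm by 85 mm) begins 54 mm behind the grasp point. The pads swing forward as they close: fully open they stand 13 mm farther back than shut.
Start: joints at [1.231, 0.353, 1.633, -0, 1.155, -0.002], TCP at [0.207, 0.59, 0.248] pointing down, gripper open.
Joint ranges: [-2.63, 2.63], [-0.92, 2.1], [0.06, 2.66], [-1.3, 4.44], [0, 2.69], [-3.02, 3.02]. Speed limits (rad/s): [2.22, 2.22, 2.79, 3.14, 3.14, 3.14].

## Interface

Orientations are given as a unit quaternion [x, y, z, w].
In Python, from workcell import bot, hand, kinematics, get_obs, vision, hand_in gives the robot as it stands. The module is installed in compiled form; this text tells all that it offers. Calls block until the motion is done:
- bot.reach(position, orientation): joint-space move of the TCP to a pose.
- bot.servo_line(position, ori=None, velocity=0.15): straight line of the TCP; ori=None keeps the orientation; velocity is the mean speed in m/s.
- bot.goto_joints(angles): joint-space move.
- hand.move_gripper(opening, strength=None): finger opening in m; strength is the grip in N (None keeps the last); returns when the fingers have stopped.
- bot.dwell(seconds).
- kinematics.solve_ik(position, orientation): joint angles nearest the present ones, or None.
- get_obs(): the state.
- vision.read_camera(name): name is "side" or "top"; returns a dict with "frame" (480x640x3 uint8, red, green, blue), "intrinsics" (3x3 intrinsics, pixels), "view" (4x4, takes a point from world to camera coordinates). Camera axes: x right, y down, z forward; pixel columns grow to the right and rows downward; lengths in m; the calibration is good to about 2 mm. A picture is of the moment at which its call begins. There is no depth.
A pose or a line that the arm cannot do raises bot.IKError and nothing moves.
- hand_in(): hands the job in, once; it reports no verdict.
The state is a dict: "time_s": time; "joint_pos": joint angles; "joint_vel": joint speeds; "joint_efforts": joint torques, N m; "position": TCP position; "orientation": TCP orientation; "wrist_force": force on the tool from outside, world axes, zero at the start; "ft_torque": the same for the moment, N m; "gripper_width": finger opening in m.
Only numpy, scipy, OpenCV 4.12 (cv2) and the standard library are available. Lean on these libraries where they do the work, as an engineer would, in place of code of your own. Each camera call takes 0.05 s, during which the arm holds its last target. There are 200 camera calls.

## Task

One of the closed solvent tins on the bench is still full and the rest are empty: lift them to find out which, and stand the full one upright in the white spill tray. Put every empty tin with a yellow tag into the grey waste box under the yellow lid and every empty tin with a blue tag into the open blue crate, side by side and not stacked, and leave the waste box shut. Do not disturb the other things on the bench.

Things in the scene. Friction and masses are not known exactly. Their poses are not given: they have to be found in the camera images.
- tin_1: closed metal solvent tin, yellow tag (patch on the top face beside the cap, band round the sides), 84 (x) by 58 (y) by 50 mm high, plus a red cap 29 mm wide, 22 mm to +x of the middle, up to 66 mm. Origin under its centre, z up through it. Grip across the 58 mm, 15 mm below the top face. 3 to 5 of the 7 tins are there (else None): just one full (0.36 to 0.49 kg), the rest empty (0.09 to 0.12 kg), alike in looks.
- tin_2: closed metal solvent tin, yellow tag (patch on the top face beside the cap, band round the sides), 84 (x) by 58 (y) by 50 mm high, plus a red cap 29 mm wide, 22 mm to +x of the middle, up to 66 mm. Origin under its centre, z up through it. Grip across the 58 mm, 15 mm below the top face. 3 to 5 of the 7 tins are there (else None): just one full (0.36 to 0.49 kg), the rest empty (0.09 to 0.12 kg), alike in looks.
- tin_3: closed metal solvent tin, blue tag (patch on the top face beside the cap, band round the sides), 84 (x) by 58 (y) by 50 mm high, plus a red cap 29 mm wide, 22 mm to +x of the middle, up to 66 mm. Origin under its centre, z up through it. Grip across the 58 mm, 15 mm below the top face. 3 to 5 of the 7 tins are there (else None): just one full (0.36 to 0.49 kg), the rest empty (0.09 to 0.12 kg), alike in looks.
- tin_4: closed metal solvent tin, yellow tag (patch on the top face beside the cap, band round the sides), 84 (x) by 58 (y) by 50 mm high, plus a red cap 29 mm wide, 22 mm to +x of the middle, up to 66 mm. Origin under its centre, z up through it. Grip across the 58 mm, 15 mm below the top face. 3 to 5 of the 7 tins are there (else None): just one full (0.36 to 0.49 kg), the rest empty (0.09 to 0.12 kg), alike in looks.
- tin_5: closed metal solvent tin, blue tag (patch on the top face beside the cap, band round the sides), 84 (x) by 58 (y) by 50 mm high, plus a red cap 29 mm wide, 22 mm to +x of the middle, up to 66 mm. Origin under its centre, z up through it. Grip across the 58 mm, 15 mm below the top face. 3 to 5 of the 7 tins are there (else None): just one full (0.36 to 0.49 kg), the rest empty (0.09 to 0.12 kg), alike in looks.
- tin_6: closed metal solvent tin, yellow tag (patch on the top face beside the cap, band round the sides), 84 (x) by 58 (y) by 50 mm high, plus a red cap 29 mm wide, 22 mm to +x of the middle, up to 66 mm. Origin under its centre, z up through it. Grip across the 58 mm, 15 mm below the top face. 3 to 5 of the 7 tins are there (else None): just one full (0.36 to 0.49 kg), the rest empty (0.09 to 0.12 kg), alike in looks.
- tin_7: closed metal solvent tin, blue tag (patch on the top face beside the cap, band round the sides), 84 (x) by 58 (y) by 50 mm high, plus a red cap 29 mm wide, 22 mm to +x of the middle, up to 66 mm. Origin under its centre, z up through it. Grip across the 58 mm, 15 mm below the top face. 3 to 5 of the 7 tins are there (else None): just one full (0.36 to 0.49 kg), the rest empty (0.09 to 0.12 kg), alike in looks.
- waste_box: grey waste box for yellow-tagged empties, with the yellow hinged lid; fixed to the bench, to the robot's left or right. Outside 150 mm (x) by 208 mm (y) by 80 mm high, walls and floor 4 mm. Origin at the centre of its underside; x points from its front (robot side) to its hinge side. Two tins stand in it side by side along y, 90 mm apart, under the shut lid.
- waste_lid (a joint): angle of the waste box's lid in rad: 0 is shut, it opens upward about the far (+x) top edge to 1.7. May be found shut or ajar. A stiff hinge holds the lid wherever it is left; moving it takes about 2 N at the knob.
- waste_lid_hinge (a point): middle of the lid's hinge line, on the box's far top edge (75 mm to +x of the box's middle, 80.5 mm above its underside). In this frame, which turns with the lid, the shut or open lid reaches 150 mm to -x and is 6 mm thick in z.
- waste_lid_handle (a point): middle of the head of the black round knob on the lid, 28 mm across and 16 mm thick on a thinner stem. In the lid's frame: 120 mm to -x of the hinge line and 41 mm above the lid's underside (35 mm above its top face).
- crate: open blue crate for blue-tagged empties; fixed to the bench on the side opposite the waste box. Outside 150 mm (x) by 208 mm (y) by 60 mm high, walls and floor 4 mm. Origin at the centre of its underside.
- spill_tray: flat white spill tray for the full tin, fixed to the bench beyond the tins. Outside 150 mm (x) by 180 mm (y) by 14 mm high, walls and floor 4 mm. Origin at the centre of its underside.
- cork_ring: cork flask ring, 80 mm across, 30 mm high, hole 40 mm; origin under its centre. Not part of the job.
- beaker: glass beaker, 68 mm across, 85 mm high; origin under its centre. Not part of the job.
- vial_jar: small brown jar with a black cap, 42 mm across, 66 mm high; origin under its centre. Not part of the job.
- stopper: black rubber stopper, 42 mm across, 30 mm high; origin under its centre. Not part of the job.
- red_cap_bottle: clear glass bottle with a red cap, 66 mm across, 120 mm high; origin under its centre. Not part of the job.
Things that resemble listed ones, but are neither listed nor needed, are in the scene too. What is shaped like the tin_3 but green is not meant. What is shaped like the tin_1 but pink is not meant.

How it is judged:
By the outcome, as a careful person would: the job done as asked, in the order asked, and still so for the second after the job is handed in, with the robot touching nothing.
Of tin_1, tin_6 only 1 to 1 are there at a start; the rules pass over those that are not, and their reading is None.
Of tin_2, tin_7 only 1 to 1 are there at a start; the rules pass over those that are not, and their reading is None.
Of tin_3, tin_4, tin_5 only 1 to 3 are there at a start; the rules pass over those that are not, and their reading is None.
At some moment in a run one of tin_1, tin_2, tin_3, tin_4, tin_5, tin_6, tin_7 may be knocked a few centimetres aside while the robot is not near it.
Once in a run the grip may slacken for a moment while it holds something.
It also fails if it takes over 210 s, if anything falls off the work surface, if the arm or the gripper's body presses on something with over 40 N, if the wrist force passes 120 N, or if a joint passes its speed limit or range.

## Working session

There is one attempt and no reset: what is moved stays moved. The work goes in short steps, each a Python script; the robot and the scene stay as the last script left them, time stands still between calls to the robot, and variables do not carry over. Pictures are saved under pics/ and viewed, on a budget of 14 in all, crops included, one or two more only if the job needs it, and the job is handed in when it is done.

```bash
mkdir -p pics; python3 - <<'E'
from workcell import *
import cv2
for n in("top","side"):
    c=vision.read_camera(n); cv2.imwrite(f"pics/{n}0.png",c["frame"][:,:,::-1]); print(c["intrinsics"],c["view"])
print(get_obs(),bot.tcp_to_tips)
E
```

```text
[[512.05959782   0.         314.65709974]
 [  0.         512.05959782 241.48139803]
 [  0.           0.           1.        ]] [[ 0.0125867  -0.99988984  0.00786618 -0.04863014]
 [-0.9969395  -0.01315581 -0.07706209  0.48829429]
 [ 0.07715709 -0.00687215 -0.99699526  1.37346121]
 [ 0.          0.          0.          1.        ]]
[[592.4990205    0.         320.05371899]
 [  0.         592.4990205  237.2541582 ]
 [  0.           0.           1.        ]] [[ 0.93316162 -0.35944683  0.00271222 -0.46080301]
 [-0.25174453 -0.65890383 -0.70885149  0.19029537]
 [ 0.25658152  0.66079022 -0.70535254  1.56747341]
 [ 0.          0.          0.          1.        ]]
{'time_s': 0.1, 'joint_pos': array([ 1.23059639e+00,  3.53599214e-01,  1.63404365e+00, -6.74500658e-06,
        1.15519238e+00, -2.40890557e-03]), 'joint_vel': array([ 0.00217076, -0.00296122, -0.00155033,  0.00051585, -0.0030692 ,
       -0.0008163 ]), 'joint_efforts': array([-1.29359712e-03, -6.06353331e+01, -3.42821181e+01,  9.65628089e-06,
        3.95106807e-03, -3.17794661e-05]), 'position': array([0.20700256, 0.5893054 , 0.24763094]), 'orientation': array([ 1.68092305e-01,  9.85771064e-01, -6.12728686e-04, -1.02871667e-04]), 'wrist_force': array([-0.37094593,  0.3604719 ,  0.10541363]), 'ft_torque': array([ 0.04656856, -0.02166231, -0.04579479]), 'gripper_width': 0.08551550318897269} 0.017
```

View pics/top0.png

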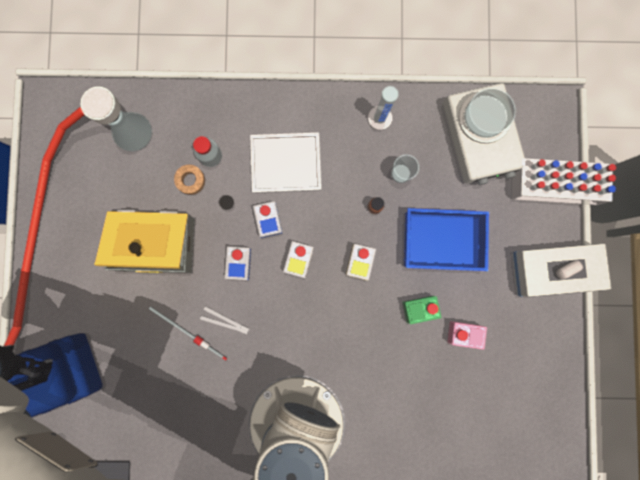

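View pics/side0.png

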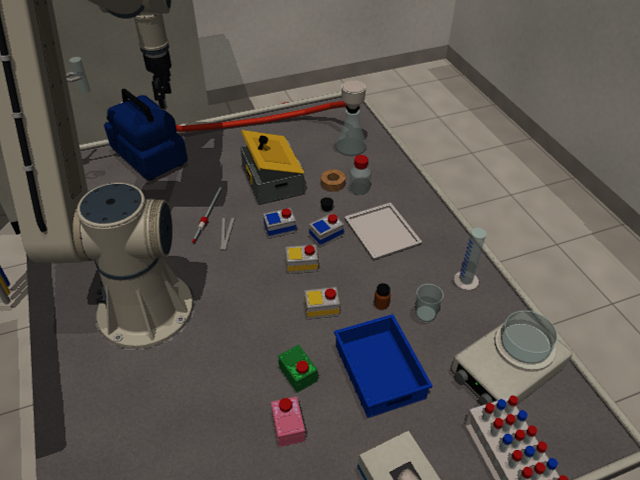

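The top view shows two blue-tag tins (267,219) and (237,263), and two yellow-tag tins (298,259) and (362,262). The green (423,309) and pink (468,335) blocks are decoys. The waste box (145,241) has its lid ajar. The crate is at (446,239) and the tray at (286,162).

```bash
cat > h.py <<'E'
from workcell import *
import numpy as np, cv2
from scipy.spatial.transform import Rotation as R
def cam(n):
    c=vision.read_camera(n); c["hsv"]=cv2.cvtColor(c["frame"],cv2.COLOR_RGB2HSV); return c
def ray(c,uv):
    V=c["view"]; d=V[:3,:3].T@np.linalg.solve(c["intrinsics"],[uv[0],uv[1],1]); return -V[:3,:3].T@V[:3,3],d
def onz(c,uv,z):
    o,d=ray(c,uv); return (o+d*(z-o[2])/d[2])
def tri(c1,u1,c2,u2):
    o1,d1=ray(c1,u1);o2,d2=ray(c2,u2); s=np.linalg.lstsq(np.c_[d1,-d2],o2-o1,rcond=None)[0]
    a,b=o1+s[0]*d1,o2+s[1]*d2; return (a+b)/2,np.linalg.norm(a-b)
def pix(c,p):
    q=c["intrinsics"]@(c["view"]@np.r_[p,1])[:3]; return q[:2]/q[2]
RNG=dict(red=((172,150,90),(8,255,255)),yellow=((23,110,110),(34,255,255)),blue=((108,150,80),(125,255,255)))
def mask(c,col):
    lo,hi=RNG[col]; h=c["hsv"]
    if lo[0]<=hi[0]: return cv2.inRange(h,lo,hi)
    return cv2.inRange(h,lo,(180,)+hi[1:])|cv2.inRange(h,(0,)+lo[1:],hi)
def blobs(m,amin,amax):
    n,_,s,ce=cv2.connectedComponentsWithStats(m); return [(ce[i],s[i,4],s[i,:4]) for i in range(1,n) if amin<=s[i,4]<=amax]
def tins(c=None,ztab=0.0):
    c=c or cam("top"); out=[]; caps=blobs(mask(c,"red"),25,220)
    for col in("blue","yellow"):
        for t,a,_ in blobs(mask(c,col),50,600):
            for k,_,_ in caps:
                if 8<np.linalg.norm(t-k)<26:
                    P=onz(c,k,ztab+.062)[:2];T=onz(c,t,ztab+.05)[:2];d=P-T;L=np.linalg.norm(d);d/=L
                    if .025<L<.06: out.append(dict(col=col,c=P-.022*d,yaw=np.arctan2(d[1],d[0]),L=L,px=k.round(),a=a))
    return out
def down(yaw): # tool z down, closing (y) axis at angle yaw
    y=np.array([np.cos(yaw),np.sin(yaw),0]);z=np.array([0,0,-1.]);return R.from_matrix(np.c_[np.cross(y,z),y,z])
def quat(p,yaw):
    best=None;q0=get_obs()["joint_pos"]
    for k in(0,np.pi):
        q=down(yaw+k).as_quat();j=kinematics.solve_ik(np.array(p),q)
        if j is not None:
            s=abs(np.array(j)-q0).max()
            if best is None or s<best[0]: best=(s,q)
    if best is None: raise RuntimeError("no ik %s"%p)
    return best[1]
def force(n=8):
    F=[]
    for _ in range(n): bot.dwell(.05);F.append(get_obs()["wrist_force"])
    return np.mean(F,0)
def T(): return round(get_obs()["time_s"],1)
E
python3 - <<'E'
from h import *
c=cam("top");s=cam("side")
for t in tins(c): print(t)
g=cv2.inRange(c["hsv"],(0,0,175),(180,60,255))
for ce,a,b in blobs(g,1500,8000): print("white",ce,a,b)
for col,r,z in(("yellow",(1500,9000),.085),("blue",(2000,9000),.06)):
    for cc,nm in((c,"top"),(s,"side")):
        m=mask(cc,col);cs,_=cv2.findContours(m,0,2)
        for k in cs:
            if r[0]<cv2.contourArea(k)<r[1]:
                q=cv2.approxPolyDP(cv2.convexHull(k),5,True)[:,0]
                print(nm,col,cv2.contourArea(k)); 
                for u in q: print("   ",u,onz(cc,u.astype(float),z).round(3))
m=cv2.inRange(c["hsv"],(0,0,0),(180,255,45));print("dark top",[(b[0].round(),b[1]) for b in blobs(m,20,400) if 100<b[0][0]<190 and 200<b[0][1]<280])
m=cv2.inRange(s["hsv"],(0,0,0),(180,255,45));print("dark side",[(b[0].round(),b[1]) for b in blobs(m,20,400) if 240<b[0][0]<300 and 125<b[0][1]<175])
a=cv2.resize(c["frame"][195:290,85:205],None,fx=5,fy=5,interpolation=2)[:,:,::-1]
b=cv2.resize(s["frame"][115:210,225:320],None,fx=5,fy=5,interpolation=2)[:,:,::-1]
cv2.imwrite("pics/lid.png",cv2.resize(np.hstack([a,b]),None,fx=.74,fy=.74))
E
```

```text
{'col': 'blue', 'c': array([0.54599035, 0.08573089]), 'yaw': np.float64(0.2510667700017604), 'L': np.float64(0.03974760470528138), 'px': array([265., 210.]), 'a': np.int32(151)}
{'col': 'blue', 'c': array([0.42739263, 0.16318611]), 'yaw': np.float64(-0.06199051252332193), 'L': np.float64(0.04077714451176434), 'px': array([237., 254.]), 'a': np.int32(164)}
{'col': 'yellow', 'c': array([0.43919469, 0.001356  ]), 'yaw': np.float64(-0.2567585414896479), 'L': np.float64(0.04043624792230044), 'px': array([300., 251.]), 'a': np.int32(181)}
{'col': 'yellow', 'c': array([ 0.43491466, -0.16544964]), 'yaw': np.float64(-0.209885528172469), 'L': np.float64(0.04005810342112894), 'px': array([363., 253.]), 'a': np.int32(182)}
white [285.32597498 161.79960755] 4077 [250 132  72  61]
white [320.63364362 421.54055851] 1504 [283 379  61  80]
top yellow 3972.5
    [108 213] [0.551 0.495 0.085]
    [185 215] [0.548 0.295 0.085]
    [177 265] [0.418 0.312 0.085]
    [ 95 263] [0.421 0.523 0.085]
top blue 4620.0
    [408 209] [ 0.576 -0.289  0.06 ]
    [486 212] [ 0.57  -0.496  0.06 ]
    [486 269] [ 0.419 -0.494  0.06 ]
    [406 266] [ 0.424 -0.283  0.06 ]
side blue 5157.0
    [392 314] [ 0.576 -0.287  0.06 ]
    [431 386] [ 0.569 -0.503  0.06 ]
    [368 406] [ 0.415 -0.497  0.06 ]
    [334 331] [ 0.421 -0.284  0.06 ]
dark top []
dark side [(array([262., 141.]), np.int32(80)), (array([245., 167.]), np.int32(89))]
```

View pics/lid.png

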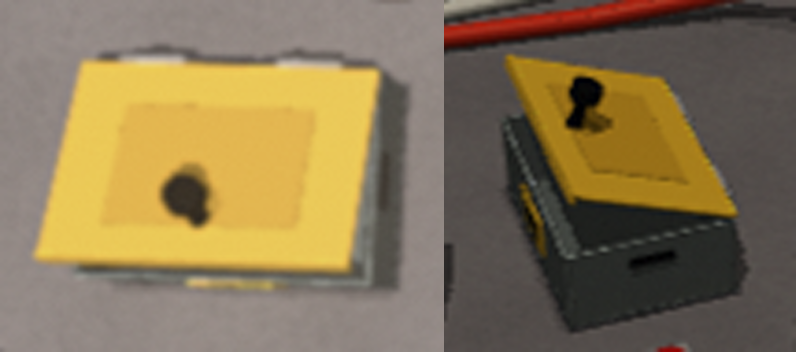

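The crop shows the lid raised at its front, with the knob head at top px (135,247) and side px (263,141). I'll triangulate the lid corners and knob.

```bash
python3 - <<'E'
from h import *
c=cam("top");s=cam("side")
P={}
for n,u,v in(("hl",(107.2,211.2),(284.7,136)),("hr",(187.7,213.9),(303.6,172.6)),("fl",(95,265.8),(242,129.9)),("fr",(179.6,268),(260.4,169)),("knob",(135,247.2),(263.1,140.7))):
    P[n],e=tri(c,u,s,v);print(n,P[n].round(4),round(e,4))
g=cv2.inRange(c["hsv"],(0,0,175),(180,60,255));n,l,st,_=cv2.connectedComponentsWithStats(g)
i=[k for k in range(n) if st[k,0]==250 and st[k,1]==132][0]
r=cv2.boxPoints(cv2.minAreaRect(cv2.findNonZero((l==i).astype(np.uint8))));w=np.array([onz(c,u,.012) for u in r]);print("tray",w.round(3),w.mean(0))
E
```

```text
hl [0.5567 0.4964 0.086 ] 0.0029
hr [0.5503 0.2879 0.0882] 0.001
fl [0.4141 0.4962 0.1456] 0.0042
fr [0.4119 0.2903 0.1394] 0.005
knob [0.4577 0.3962 0.1593] 0.0012
tray [[ 0.787  0.144  0.012]
 [ 0.797 -0.051  0.012]
 [ 0.633 -0.059  0.012]
 [ 0.623  0.134  0.012]] [0.70987897 0.04188563 0.012     ]
```

```bash
cat >> h.py <<'E'
HZ=.16
def reach(p,yaw): bot.reach(np.array(p,float),quat(p,yaw))
def line(p,v=.15,q=None): bot.servo_line(np.array(p,float),q,v)
def grab(t,lift=.11,N=60):
    """pick tin t; returns weight (N) felt after a lift, and the finger width"""
    x,y=t["c"];a=t["yaw"]+np.pi/2
    hand.move_gripper(.085); reach((x,y,HZ),a); line((x,y,.08),.25); f0=force()
    line((x,y,.033),.12); hand.move_gripper(.03,N); line((x,y,lift),.15); bot.dwell(.2); f1=force()
    return f0[2]-f1[2],get_obs()["gripper_width"]
def put(x,y,z0,yaw,high=HZ,opening=.075,stop=3.0):
    """set held tin (yaw of its x axis) onto floor height z0"""
    reach((x,y,high),yaw+np.pi/2); line((x,y,z0+.05),.2); f0=force(4)[2]
    line((x,y,z0+.036),.06)
    print("down dF",round(force(4)[2]-f0,2)); line((x,y,z0+.034),.03)
    hand.move_gripper(opening); line((x,y,high),.25)
E
cat > w.py <<'E'
from h import *
L=sorted(tins(),key=lambda t:-t["c"][1]) 
print(len(L))
for t in L:
    w,g=grab(t); print(t["col"],t["c"].round(3),"W",round(w,2),"width",round(g,4),T())
    if not .05<g<.065: print("bad grip");break
    if w>2.2: print("FULL");break
    line((*t["c"],.034),.1); hand.move_gripper(.085); line((*t["c"],HZ),.3)
E
python3 w.py
```

```text
4
blue [0.427 0.163] W 1.09 width 0.0576 5.4
blue [0.546 0.086] W 1.32 width 0.0568 11.2
yellow [0.439 0.001] W 4.2 width 0.0571 16.9
FULL
```

```bash
python3 - <<'E'
from h import *
p=get_obs()["position"]; line((p[0],p[1],.16),.2)
put(.71,.042,.004,.05)
print(T(),get_obs()["gripper_width"])
reach((.45,.33,.28),np.pi/2)   # clear of tray view, near lid
for n in("top","side"): c=cam(n);cv2.imwrite(f"pics/{n}1.png",c["frame"][:,:,::-1]); 
for t in tins(): print(t)
print(T())
E
```

```text
down dF -0.21
21.0 0.07472833636383075
{'col': 'blue', 'c': array([0.54413417, 0.08568792]), 'yaw': np.float64(0.2477248956113421), 'L': np.float64(0.03974046454144194), 'px': array([265., 211.]), 'a': np.int32(155)}
{'col': 'blue', 'c': array([0.42529901, 0.16280006]), 'yaw': np.float64(-0.03492056796879843), 'L': np.float64(0.04018659661057609), 'px': array([237., 255.]), 'a': np.int32(165)}
{'col': 'yellow', 'c': array([0.70990203, 0.04280749]), 'yaw': np.float64(0.0394610607815533), 'L': np.float64(0.03900902573262677), 'px': array([284., 149.]), 'a': np.int32(179)}
{'col': 'yellow', 'c': array([ 0.43478892, -0.16534917]), 'yaw': np.float64(-0.21834990127799564), 'L': np.float64(0.03999945186755692), 'px': array([363., 253.]), 'a': np.int32(180)}
22.7
```

View pics/top1.png

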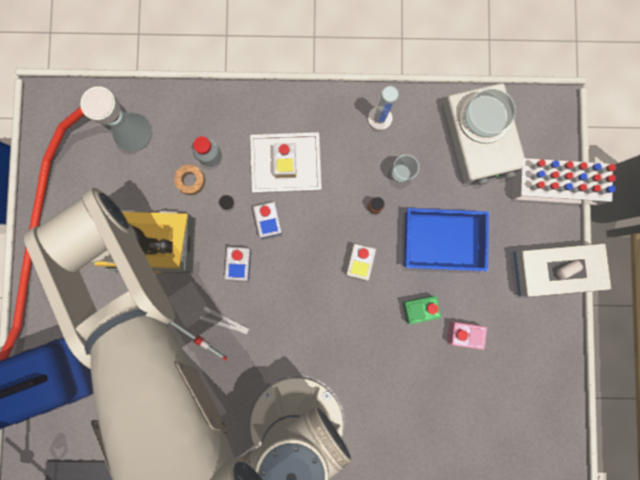

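View pics/side1.png

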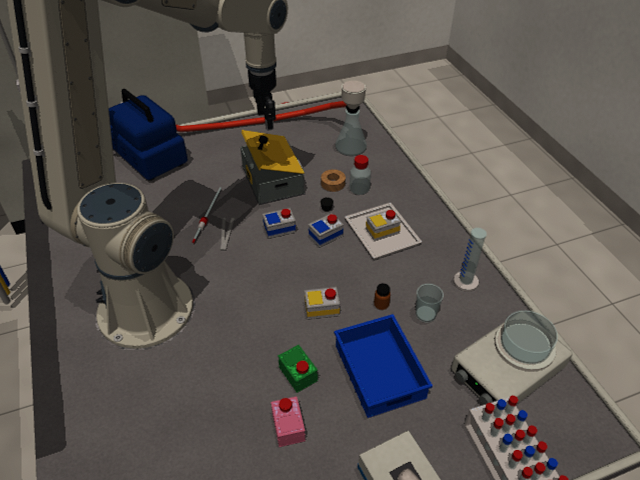

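Full tin (4.2 N) stands in the tray at (.710,.043), as measured. Now I'll open the lid by its knob.

```bash
cat >> h.py <<'E'
HG=np.array([.551,.3925,.0805]); BY=-.03; BX=np.array([np.cos(BY),np.sin(BY),0])
def knob(th,dz=0): # TCP point for grasp point at the knob head
    return HG+BX*(-.12*np.cos(th)+.041*np.sin(th))+np.array([0,0,.12*np.sin(th)+.041*np.cos(th)-.002+dz])
def arc(a,b,n=10,v=.12):
    fm=0
    for th in np.linspace(a,b,n+1)[1:]:
        line(knob(th),v); fm=max(fm,np.linalg.norm(get_obs()["wrist_force"]))
    return fm
E
python3 - <<'E'
from h import *
a=BY+np.pi/2; k=knob(.376); print(k, kinematics.solve_ik(knob(1.55,.15),quat(knob(1.55),a)) is not None)
hand.move_gripper(.085); reach(k+[0,0,.09],a); line(k,.12)
hand.move_gripper(.01,35); print("w",get_obs()["gripper_width"],force(3))
print(arc(.376,1.0,5),get_obs()["gripper_width"]); c=cam("side");cv2.imwrite("pics/arc.png",cv2.resize(c["frame"][60:240,180:420,::-1],None,fx=2.5,fy=2.5));print(T())
E
```

```text
[0.45448186 0.39539641 0.16070012] True
w 0.02642453294807436 [-2.23558284  2.02372511  2.66173757]
8.081668007972585 0.026312591716434547
26.4
```

View pics/arc.png

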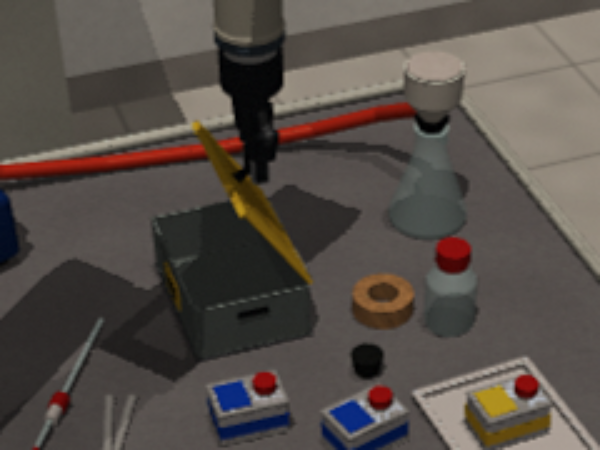

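```bash
python3 - <<'E'
from h import *
print(arc(1.0,1.5,5),get_obs()["gripper_width"])
hand.move_gripper(.085); line(knob(1.5,.1),.2)
L=[t for t in tins() if t["col"]=="yellow" and t["c"][0]<.6]; print([t["c"] for t in L],T())
c=cam("side");cv2.imwrite("pics/open.png",cv2.resize(c["frame"][60:240,180:420,::-1],None,fx=2.5,fy=2.5))
E
```

```text
10.403927229789485 0.026544860618321557
[array([ 0.43512493, -0.16528943])] 29.0
```

View pics/open.png

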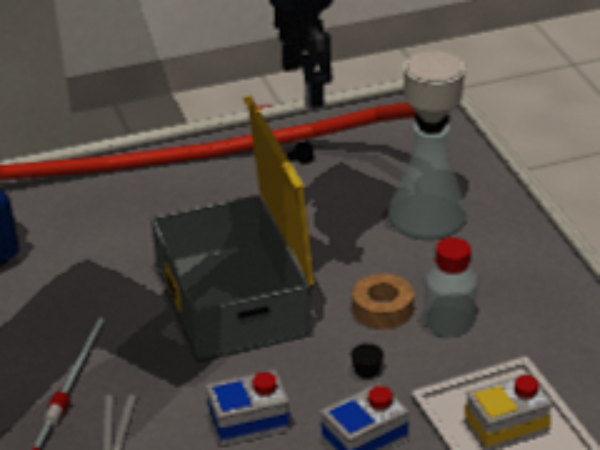

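The lid is open and upright. Next, the empty yellow tin goes into the box.

```bash
python3 - <<'E'
from h import *
reach((.42,.2,.3),np.pi/2)
t=[t for t in tins() if t["col"]=="yellow" and t["c"][0]<.6]; print(t,T())
w,g=grab(t[0]); print("W",round(w,2),g)
assert .05<g<.065 and .5<w<2
line((*t[0]["c"],.2),.25)
reach((.40,.30,.2),BY+np.pi)
print(get_obs()["gripper_width"])
c=HG-.075*BX
put(c[0],c[1],.004,BY+np.pi/2,high=.2)
reach((.40,.25,.28),np.pi/2); print(T())
c=cam("top");cv2.imwrite("pics/box.png",cv2.resize(c["frame"][190:290,80:260,::-1],None,fx=4,fy=4))
E
```

```text
[{'col': 'yellow', 'c': array([ 0.43487495, -0.16555775]), 'yaw': np.float64(-0.2162047772333755), 'L': np.float64(0.04004215311641686), 'px': array([363., 253.]), 'a': np.int32(182)}] 30.1
W 1.5 0.056795870581746136
0.05719829492786706
down dF -0.54
41.9
```

View pics/box.png

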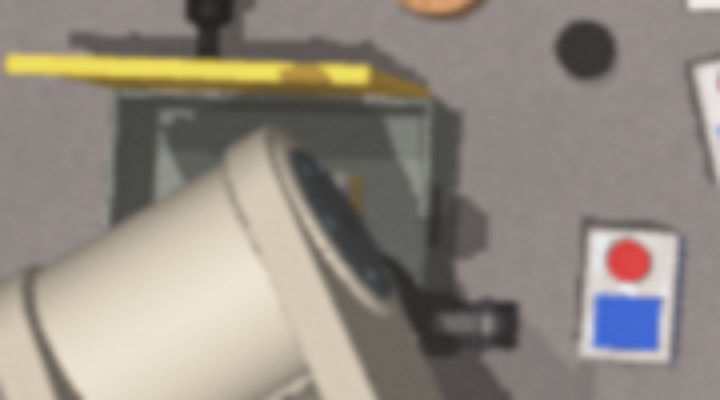

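The arm covers the box here. I'll do the blue tins and check the box once the arm is over the crate.

```bash
python3 - <<'E'
from h import *
CC=np.array([.496,-.392]); cy=np.array([.03,1.])
reach((.40,-.05,.28),np.pi/2)
for i in(-1,1):
    L=[t for t in tins() if t["col"]=="blue" and t["c"][1]>-.25]; t=min(L,key=lambda t:t["c"][0]); print(len(L),t["c"],T())
    w,g=grab(t); print("W",round(w,2),g); assert .05<g<.065 and .5<w<2
    line((*t["c"],.18),.25); p=CC+i*.046*cy
    reach((.40,-.25,.18),np.pi); print(get_obs()["gripper_width"])
    put(*p,.004,-.03+np.pi/2,high=.18); print(T())
    if i<0:
        c=cam("top"); cv2.imwrite("pics/box2.png",cv2.resize(c["frame"][190:290,80:260,::-1],None,fx=4,fy=4))
        reach((.40,-.05,.28),np.pi/2)
reach((.40,.0,.30),np.pi/2)
for n in("top","side"): c=cam(n);cv2.imwrite(f"pics/{n}2.png",c["frame"][:,:,::-1])
print(tins(),T())
E
```

```text
1 [0.42526137 0.16330338] 43.2
W 0.74 0.05767381378931434
0.05745366103681841
down dF 0.02
53.1Traceback (most recent call last):
  File "<stdin>", line 5, in <module>
ValueError: min() iterable argument is empty
```

```bash
python3 - <<'E'
from h import *
reach((.30,-.35,.30),np.pi/2)
for n in("top","side"): c=cam(n);cv2.imwrite(f"pics/{n}2.png",c["frame"][:,:,::-1])
for t in tins(): print(t)
print(T())
E
```

```text
{'col': 'blue', 'c': array([0.54413962, 0.08566641]), 'yaw': np.float64(0.24873353154597835), 'L': np.float64(0.03983460360170503), 'px': array([265., 211.]), 'a': np.int32(154)}
{'col': 'blue', 'c': array([ 0.4949523 , -0.43801958]), 'yaw': np.float64(-1.600754832905867), 'L': np.float64(0.038609308155657746), 'px': array([473., 240.]), 'a': np.int32(163)}
{'col': 'yellow', 'c': array([0.70993848, 0.04295511]), 'yaw': np.float64(0.04099810965151197), 'L': np.float64(0.038871367774238406), 'px': array([284., 149.]), 'a': np.int32(176)}
{'col': 'yellow', 'c': array([0.53410303, 0.45503801]), 'yaw': np.float64(-3.1202720962088097), 'L': np.float64(0.059997451036307395), 'px': array([126., 229.]), 'a': np.int32(515)}
{'col': 'yellow', 'c': array([0.51082353, 0.43260652]), 'yaw': np.float64(1.5123767324903583), 'L': np.float64(0.040110490535226716), 'px': array([126., 229.]), 'a': np.int32(185)}
56.1
```

View pics/top2.png

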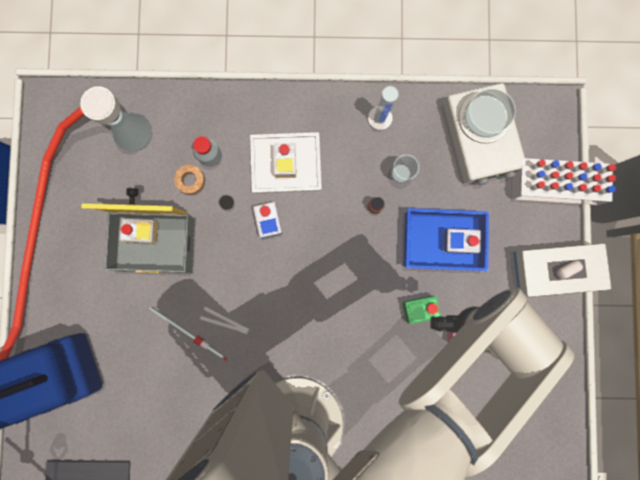

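View pics/side2.png

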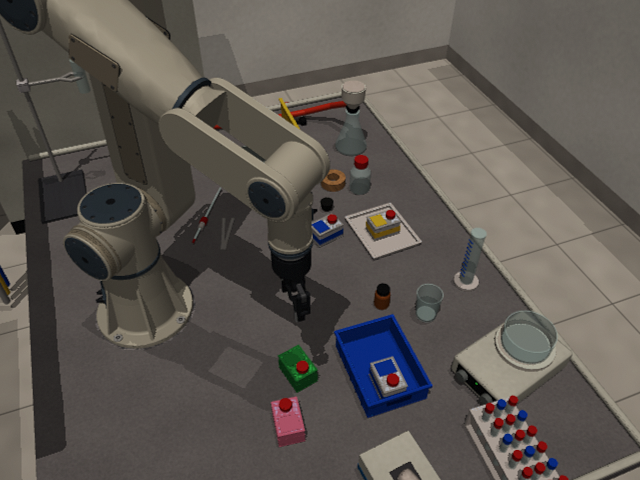

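The top view shows the yellow tin upright inside the box (137,231). It was displaced about 4 cm from where I put it, which is probably the announced knock, but it is clear of the walls. One blue tin is in the crate (463,240), and the last blue tin is unmoved at (267,219).

```bash
python3 - <<'E'
from h import *
CC=np.array([.496,-.392]); cy=np.array([.03,1.])
t=[t for t in tins() if t["col"]=="blue" and t["c"][1]>-.25][0]; print(t["c"])
reach((.42,-.05,.28),np.pi/2)
w,g=grab(t); print("W",round(w,2),g); assert .05<g<.065 and .5<w<2
line((*t["c"],.18),.25); p=CC+.047*cy
reach((.42,-.2,.18),np.pi); print(get_obs()["gripper_width"])
put(*p,.004,-.03+np.pi/2,high=.18); print(T())
reach((.42,.0,.30),np.pi/2)
for n in("top","side"): c=cam(n);cv2.imwrite(f"pics/{n}3.png",c["frame"][:,:,::-1])
for t in tins(): print(t["col"],t["c"],t["yaw"],t["L"])
print(T())
E
```

```text
[0.54399597 0.08575882]
W 1.24 0.05700616473578476
0.05719542446696018
down dF 0.48
66.8
blue [ 0.49784781 -0.34502968] -1.6075564543899183 0.03919309096975555
blue [ 0.49639679 -0.38900544] 1.5415881544265209 0.05442612019253604
blue [ 0.4949523  -0.43801958] -1.600754832905867 0.038609308155657746
yellow [0.70994135 0.04288765] 0.04406747964110875 0.039051653899425644
yellow [0.51010777 0.43231811] 1.4845771588884196 0.039761142673853674
68.3
```

View pics/side3.png

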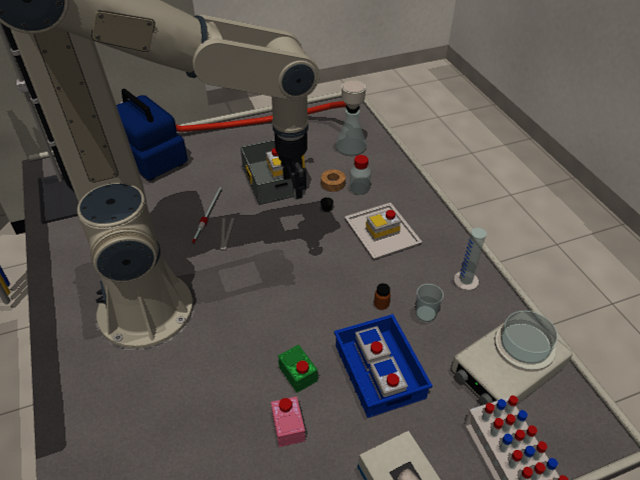

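Both blue tins sit side by side in the crate. Now I'll shut the lid.

```bash
python3 - <<'E'
from h import *
a=BY+np.pi/2
reach((.45,.3,.34),a); hand.move_gripper(.085); reach(knob(1.5,.12),a); line(knob(1.5),.12)
hand.move_gripper(.01,35); print("w",get_obs()["gripper_width"])
print("max F",arc(1.5,.04,14),get_obs()["gripper_width"])
hand.move_gripper(.06); k=knob(0); line(k+[0,0,.06],.15)
hand.move_gripper(0.0); f0=force()
z=.041; k=knob(0)
# closed tips push on knob head top (head top expected z=.0805+.049)
for dz in np.arange(.035,-.001,-.002):
    line([k[0],k[1],.1295+.017+dz-.012],.05); f=force(3)[2]-f0[2]
    if f>8: break
print("tip z",.1295+dz-.012,"F",f)
line(k+[0,0,.1],.2); reach((.40,-.0,.30),np.pi/2)
for n in("top","side"):
    c=cam(n);cv2.imwrite(f"pics/{n}4.png",c["frame"][:,:,::-1])
for t in tins(): print(t["col"],t["c"],t["yaw"],t["L"])
s=cv2.resize(c["frame"][110:210,225:325,::-1],None,fx=5,fy=5);cv2.imwrite("pics/shut.png",s);print(T())
E
```

```text
w 0.026365685617432338
max F 12.547437727931133 0.026179702209063696
tip z 0.12849999999999998 F 9.869629365374498
blue [ 0.49784926 -0.3452282 ] -1.607053905614522 0.03939142066348199
blue [ 0.4964498 -0.3892055] 1.5434307425972273 0.05429128967105486
blue [ 0.49501983 -0.43802171] -1.6038260201540842 0.03854603287285243
yellow [0.70990203 0.04280749] 0.0394610607815533 0.03900902573262677
85.2
```

View pics/shut.png

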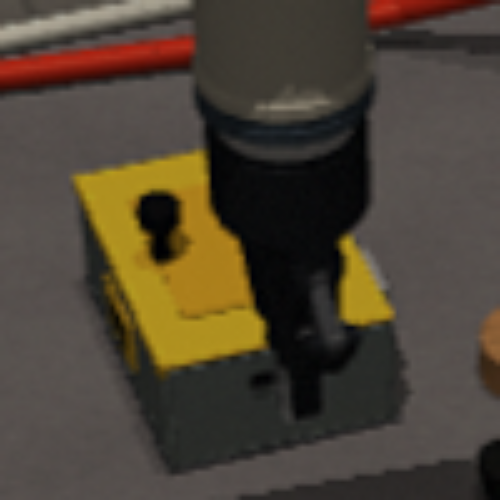

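View pics/top4.png

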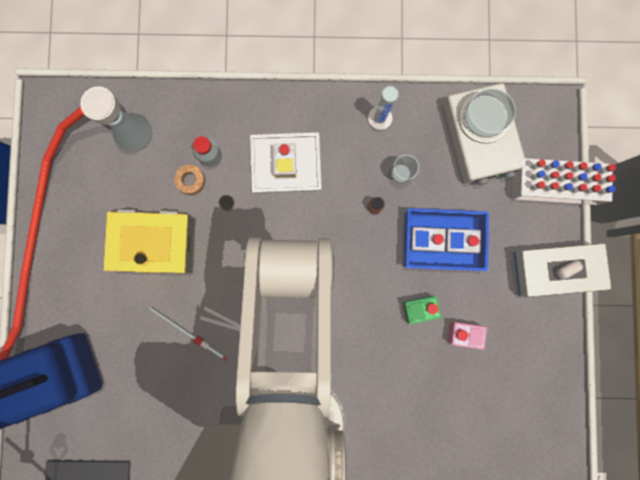

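```bash
python3 -c "
from workcell import *
hand_in()"
```

```text
the job is handed in; nothing more can be done
```

The job is done and handed in, with the last clock reading at 85 s of the 210 s allowed.

- **Full tin:** I lifted the tins until one yellow-tagged tin weighed 4.2 N. It stands upright in the white spill tray at about (0.710, 0.043). The other three weighed between 0.7 and 1.5 N, so they are empty.
- **Empties:** the yellow one is in the waste box. The two blue ones stand side by side in the crate, about 93 mm apart.
- **Waste box:** I opened the lid by its knob and shut it the same way. Pressing on the knob met firm contact at a fingertip height of 0.1285 m, against 0.1295 m expected for a shut lid. The side picture shows it flush.
- **Other things on the bench:** by eye they look unmoved in the last top picture, including the green and pink look-alikes.

**One disagreement:** the yellow tin in the waste box was seen about 4 to 5 cm from where I set it down. It was upright and clear of the walls, and this was probably the announced knock. I left it there, and it was still in place just before I shut the lid. I could not see it after that.

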